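# Snap the rolling pin into its drying stand

### The arm

A 6-joint arm with a two-finger parallel gripper is mounted at the origin on the work surface. World frame = base frame: x ahead of the robot, y to its left, z up, the work surface at z = 0. Lengths are in mm, angles in rad, forces in N, time in s.
With the tool pointing down it reaches from about 400 to 925 mm from the base axis. Payload 12.5 kg.
Tool frame: the origin (TCP) lies on the mounting face of the last link; the fingertips stand 190 mm ahead of it and the grasp point (between the pads) lies 171 mm ahead of it; z points along the fingers, y is the line along which they close (so a half turn about z gives the same grasp; the last joint's range is limited). The gripper opens to 95 mm and grips with 3 to 60 N. Pads are 20 mm wide; open, the fingers measure 119 mm over their backs; the gripper's body (75 mm by 180 mm) begins 59 mm behind the grasp point.
Start: joints at [1.007, 0.491, 1.559, -0, 1.092, -0.106], TCP at [276.212, 560.653, 404.761] pointing down, gripper open.
Joint ranges: [-3.1, 3.1], [-0.84, 2.19], [0.05, 2.79], [-1.13, 4.28], [0.06, 2.93], [-2.69, 2.69]. Speed limits (rad/s): [2.22, 2.22, 2.79, 3.14, 3.14, 3.14].

### API

Orientations are given as [roll, pitch, yaw] about the fixed x, y, z axes, in that order (R = Rz(yaw) Ry(pitch) Rx(roll)).
In Python, from cell import env gives the robot as it stands.
- The arm moves only by the tool carry_out, never from a script. Its argument "series" is a list of rows, each a list of 5 numbers: the shift along the tool's x, y, z in m, then the turn about the tool's z in degrees, then the opening, from 0 (shut) to 1 (fully open). A call has 1 to 20 rows; each row is the pose to reach, as a shift and turn from the pose commanded when the call began, along the tool's axes at that moment; what a row does not reach only later rows make up. A row lasts 1/8 s, in which the tool goes at most 62.5 mm and 10.7 degrees, less where a joint would pass 70% of its speed; a pose out of reach is approached as far as the arm can. A call with a gripper value outside its range is refused whole. The fingers move at their own pace and stop on an object; the grip force is fixed at half the most. Time passes only in rows, so rows that repeat a pose let the fingers close. It gives the time, the measured TCP pose, the force, the opening and the grip force at its end, in the units of the state.
- env.state(): the state, without advancing time (a new reading comes with each control period).
- env.read_camera(name): name is "scene" or "top"; returns (picture, depth): 400x640x3 uint8, red, green, blue; 400x640 float32, mm along the optical axis (not along the pixel's ray), 0 where there is no reading.
- env.get_calibration(name): a dict with "intrinsics" (3x3 intrinsics, pixels), "cam_to_world" (4x4, takes a point from camera to world coordinates). Camera axes: x right, y up, looking along -z (the intrinsics and any distortion apply to the point x, -y, -z); pixel columns grow to the right and rows downward; lengths in mm; the calibration is good to about 2 mm. A picture is of the moment at which its call begins. get_calibration takes no time and is no camera call.
- env.job_done(): hands the job in; it is judged then, once.
The state is a dict: "t": time; "joints": joint angles; "qvel": joint speeds; "tau": joint torques, N m; "eef_pos": TCP position; "tcp_rot": TCP orientation; "ft_force": force on the tool from outside, world axes, zero at the start; "moment": the same for the moment, N m; "opening": opening from 0.0 (shut) to 1.0 (fully open); "grip_force": force on a finger pad.
Only numpy, scipy, OpenCV 4.12 (cv2) and the standard library are available. Lean on these libraries where they do the work, as an engineer would, in place of code of your own. Each camera call takes 0.05 s, during which the arm holds its last target. There are 200 camera calls.

### The job

Put the thin wooden rolling pin away: lay it across the two spring clips of the drying stand, roughly centred, and press it down until both clips have snapped round it and it sits fully home and level, then let go. The clips stand on springy arms that sink a long way before a clip gives: press gently and no further than each snap takes, because an arm bent too far stays bent. Leave the jar, the cutter and the mug where they are.

Things in the scene. Friction and masses are not known exactly. Their poses are not given: they have to be found in the camera images.
- pin_mid (a point): middle of the rolling pin's axis. The pin is a plain beech cylinder, 32 mm in diameter and 320 mm long, no handles, about 0.2 kg, lying on the table (it can roll). x runs along the pin; y and z turn as it rolls. Both ends are alike
- pin_a (a point): point on the pin's axis 100 mm from its middle towards one end (+x of pin_mid)
- pin_b (a point): point on the pin's axis 100 mm from its middle towards the other end (-x of pin_mid)
- stand: drying stand screwed to the table: plywood base 260 x 300 x 18 mm, at its back a wooden block 105 mm high from which two flat spring-steel arms 18 mm wide reach to the front (-x), upper faces at z = 105 mm; a clip stands near each tip. Origin on the table under the middle between the clips; x to the block, y along the clips, z up. Between and outside the arms it is free down to the base
- home_l (a point): where the pin's axis lies when home in the +y clip: x = 0, y = +100, z = 121 mm of the stand (fixed to it, does not sink with the arm; the pin's weight droops it 1 to 4 mm). Clip: two steel spring fingers, in front of and behind the pin, 16 mm wide along y; flared tips 19 mm above this point, 49 mm apart, guide a pin up to 6 mm off. A pin only laid in the mouths lies 16 mm above it
- home_r (a point): the same for the -y clip: x = 0, y = -100, z = 121 mm of the stand
- spring_l (a joint): bend of the +y arm about its root, 150 mm behind the clip, in rad: 0 level and unloaded, positive as the clip sinks (0.1 = 15 mm). The arm gives about 2 mm per N. Its clip lets the pin in at 9 to 15 N (it varies from day to day), the clip then 17 to 29 mm down and the pin well below its home height; at the snap the force drops by 2 N or more. Beyond 0.22 (33 mm, 16 N) the arm stays bent: too far
- spring_r (a joint): the same for the -y arm. Pressing near one clip, 60 to 70 mm from the pin's middle, and then near the other takes the least force, 10 to 19 N each time; both clips at once need nearly twice that
- slip_jar: open glass jar, 72 mm wide, 55 mm high, standing on the table; origin at the centre of its underside
- cutter: square plastic clay cutter, an open frame 75 x 75 mm, 22 mm high, lying on the table; origin at the centre of its underside
- mug: mug, 80 mm wide, 95 mm high, handle to its +y; origin at the centre of its underside

How it is judged (in metres and radians):
At the end, for the whole second after the job is handed in: the pin sits home in both clips: both points 100 mm either side of its middle are 115.5 to 124 mm above the stand's underside and within 6 mm of the line of the clips, the pin's middle is within 30 mm of the middle between the clips, and it is let go (z of pin_a in the frame of stand between 0.1155 and 0.124 m and z of pin_b in the frame of stand between 0.1155 and 0.124 m and x of pin_a in the frame of stand between -0.006 and 0.006 m and x of pin_b in the frame of stand between -0.006 and 0.006 m and y of pin_mid in the frame of stand between -0.03 and 0.03 m); the robot touches nothing.
It fails at once if a spring arm is bent down by more than 0.22 rad (33 mm at the clip) (value of joint any of spring_l, spring_r above 0.22 rad).
It fails at once if the jar, the cutter or the mug is shifted by more than 20 mm (distance of any of slip_jar, cutter, mug from where it was at the start of the episode above 0.02 m).
It also fails if it takes over 72 s, if anything falls off the work surface, if the arm or the gripper's body presses on something with over 40 N, if the wrist force passes 120 N, or if a joint passes its speed limit or range.

## Working session

There is one attempt and no reset: what is moved stays moved. The work goes in short steps, Python scripts to look and compute and a tool call to move; the robot and the scene stay as the last step left them, time stands still between calls to the robot, and variables do not carry over. Pictures are saved under pics/ and viewed, at most 10 in all, crops included, and the job is handed in when it is done.

Besides the shell and the picture viewer there is one more tool, called as name(argument=value, ...), one argument or row to a line, values as JSON. carry_out: Moves the arm, as the interface text tells. Its arguments: {"type":"object","properties":{"series":{"type":"array","items":{"type":"array","items":{"type":"number"}}}},"required":["series"]}

```bash
mkdir -p pics
python3 - <<'E'
from cell import env
import cv2, numpy as np
for n in("scene","top"):
    p,d=env.read_camera(n); cv2.imwrite(f"pics/{n}0.png",p[:,:,::-1]); np.savez(f"{n}0.npz",p=p,d=d)
    c=env.get_calibration(n); print(n,c)
print(env.state())
E
```

```text
scene {'intrinsics': array([[382.84895428,   0.        , 316.78027843],
       [  0.        , 382.84895428, 200.99638368],
       [  0.        ,   0.        ,   1.        ]]), 'cam_to_world': array([[-4.32266740e-01, -7.03201965e-01,  5.64493102e-01,
         1.17384112e+03],
       [ 9.01738880e-01, -3.39539246e-01,  2.67544563e-01,
         4.00602695e+02],
       [ 3.52969995e-03,  6.24675993e-01,  7.80876075e-01,
         9.53829024e+02],
       [ 0.00000000e+00,  0.00000000e+00,  0.00000000e+00,
         1.00000000e+00]])}
top {'intrinsics': array([[463.08955802,   0.        , 312.14612466],
       [  0.        , 463.08955802, 189.23717575],
       [  0.        ,   0.        ,   1.        ]]), 'cam_to_world': array([[ 1.64497069e-02,  9.84371974e-01, -1.75331752e-01,
         3.25234101e+02],
       [-9.99408899e-01,  2.14816242e-02,  2.68401204e-02,
         1.14617753e+02],
       [ 3.01870732e-02,  1.74786602e-01,  9.84143478e-01,
         1.58340262e+03],
       [ 0.00000000e+00,  0.00000000e+00,  0.00000000e+00,
         1.00000000e+00]])}
{'t': 0.1, 'joints': array([ 1.00736412e+00,  4.91521804e-01,  1.55938166e+00,  1.58075915e-05,
        1.09170224e+00, -1.05609829e-01]), 'qvel': array([-2.49174381e-04, -2.62408186e-03, -3.86678300e-03, -7.33374129e-05,
        1.53338304e-03, -3.36946937e-04]), 'tau': array([ 2.31033628e-03, -6.13630557e+01, -2.58601588e+01,  6.94120070e-02,
        4.70639358e-02,  2.15965451e-05]), 'eef_pos': array([276.22073568, 560.62656036, 404.20845177]), 'tcp_rot': array([-3.14058673e+00, -1.20731649e-04,  2.68376292e+00]), 'ft_force': array([ 1.04920712, -0.70250877, -0.21785568]), 'moment': array([0.05213974, 0.02909315, 0.00778075]), 'grip_force': 0.0, 'opening': 1.0005589487119324}
```

View pics/scene0.png

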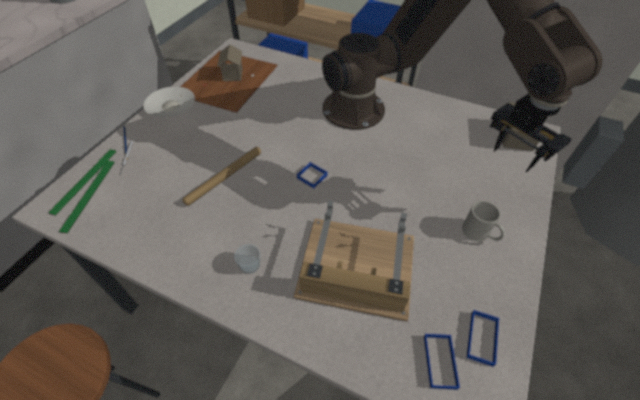

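View pics/top0.png

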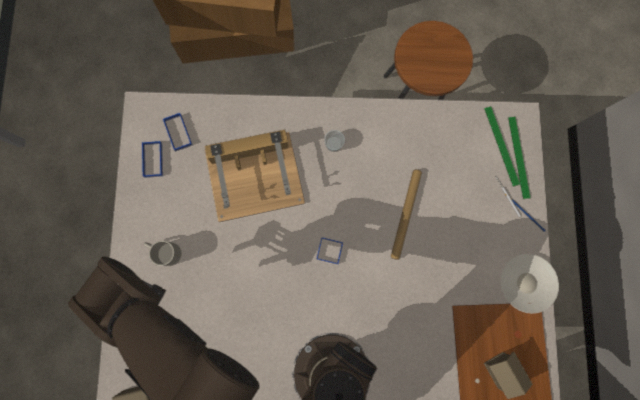

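The scene view shows the pin at about (222,176), with the clips at the arm tips near (330,212) and (403,220). In the top view the pin runs from (417,170) to (397,258), and the clips are near (225,204) and (287,191). Next I'll zoom in on the stand in both views and mask the pin.

```bash
cat > h.py <<'E'
import cv2, numpy as np
from cell import env
def ray(n,u,v):
    c=env.get_calibration(n);K=c["intrinsics"];T=c["cam_to_world"]
    d=T[:3,:3]@np.array([(u-K[0,2])/K[0,0],-(v-K[1,2])/K[1,1],-1]);return T[:3,3],d
def onz(n,u,v,z):
    o,d=ray(n,u,v);return (o+d*(z-o[2])/d[2])
def proj(n,P):
    c=env.get_calibration(n);K=c["intrinsics"];T=c["cam_to_world"]
    q=T[:3,:3].T@(np.array(P)-T[:3,3]);return K[0,0]*q[0]/-q[2]+K[0,2],K[1,1]*-q[1]/-q[2]+K[1,2]
def pin(n,p,box,z=16):
    x0,y0,x1,y1=box;h=cv2.cvtColor(p,cv2.COLOR_RGB2HSV)[y0:y1,x0:x1]
    m=((h[...,0]>8)&(h[...,0]<28)&(h[...,1]>75)).astype(np.uint8)
    k,l,s,c=cv2.connectedComponentsWithStats(m);i=1+np.argmax(s[1:,4])
    v,u=np.nonzero(l==i);W=np.array([onz(n,a+x0,b+y0,z)[:2] for a,b in zip(u,v)])
    (cx,cy),(w,hh),a=cv2.minAreaRect(W.astype(np.float32))
    e=np.linalg.svd(W-W.mean(0),full_matrices=False)[2][0]
    return W.mean(0),(cx,cy),sorted((w,hh)),np.degrees(np.arctan2(e[1],e[0])),len(u)
E
python3 - <<'E'
from h import *
S=np.load("scene0.npz");T=np.load("top0.npz")
print(pin("top",T["p"],(380,160,435,270)));print(pin("scene",S["p"],(175,140,270,212)))
a=cv2.resize(S["p"][185:325,285:425],None,fx=4,fy=4,interpolation=cv2.INTER_CUBIC)
b=cv2.resize(T["p"][120:230,195:315],None,fx=5,fy=5,interpolation=cv2.INTER_CUBIC)
cv2.imwrite("pics/s1.png",a[:,:,::-1]);cv2.imwrite("pics/t1.png",b[:,:,::-1])
E
```

```text
(array([ 526.18310391, -250.9533196 ]), (528.2850341796875, -251.16859436035156), [31.43752670288086, 320.0246276855469], np.float64(164.383078376236), 806)
(array([ 539.595084  , -252.25433058]), (526.3819580078125, -247.87347412109375), [36.65159606933594, 320.65869140625], np.float64(-15.515128792423125), 719)
```

View pics/s1.png

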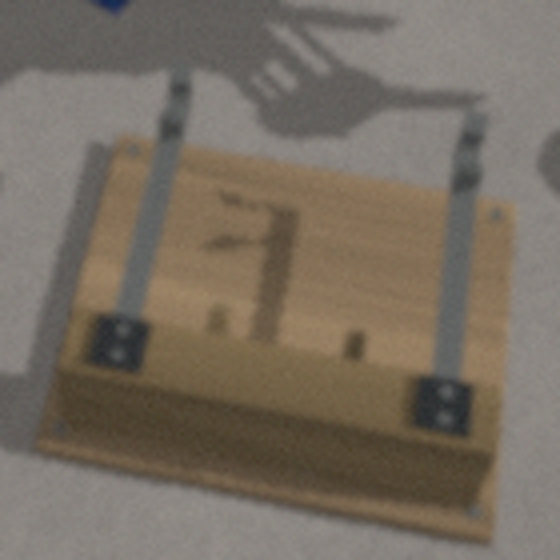

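View pics/t1.png

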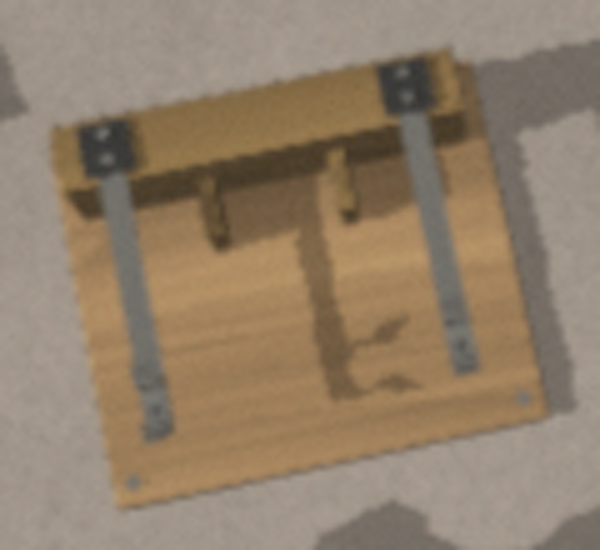

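The two crops show the clip mouths. In the top view they are at about (225.4,200.4) and (286.8,188.4), and in the scene view at about (402.5,222.5) for +y and (329,210.8) for -y. I'll cast rays from both views.

Run:
```python
from h import *
t={"L":(195+152/5,120+402/5),"R":(195+459/5,120+342/5)}
s={"L":(285+470/4,185+150/4),"R":(285+176/4,185+103/4)}
A={}
for k in "LR":
    (o,d),(p,e)=ray("top",*t[k]),ray("scene",*s[k])
    x=np.linalg.lstsq(np.c_[d,-e],p-o,rcond=None)[0]; print(k,o+d*x[0],p+e*x[1]); 
    print(onz("top",*t[k],125),onz("scene",*s[k],125)); A[k]=onz("top",*t[k],125)
v=A["L"]-A["R"];print(np.linalg.norm(v),np.degrees(np.arctan2(v[1],v[0])))
a=onz("top",195+120/5,120+508/5,18);b=onz("top",195+545/5,120+415/5,18);v=a-b;print(a,b,np.linalg.norm(v),np.degrees(np.arctan2(v[1],v[0])))
a=onz("top",195+53/5,120+128/5,105);b=onz("top",195+450/5,120+48/5,105);v=a-b;print(a,b,np.linalg.norm(v),np.degrees(np.arctan2(v[1],v[0])))
# scene corners base
f=lambda u,v,z:onz("scene",285+u/4,185+v/4,z)
a=f(515,203,18);b=f(115,138,18);v=a-b;print(a,b,np.linalg.norm(v),np.degrees(np.arctan2(v[1],v[0])))
for q in ((300,430),(0,0)): pass
print("jar",onz("top",335,141,55),"cutter",onz("top",330,250,22),"mug",onz("top",166,252,95))
S=np.load("scene0.npz");T=np.load("top0.npz")
print("pin ends",onz("top",417,170,16),onz("top",397,258,16))
```

```text
L [543.12570823 349.13085638 125.12204319] [542.13326332 353.28450227 125.641723  ]
[543.14394353 349.15048273 125.        ] [541.64378292 353.24783765 125.        ]
R [587.20207028 156.0944599  118.3172095 ] [586.07107776 159.24046905 118.20404359]
[586.00713854 155.90526946 125.        ] [590.85128378 161.2034156  125.        ]
197.94182462735526 102.50615004582647
[486.43981267 384.27674092  18.        ] [555.78558003  98.96462274  18.        ] 293.618528418055 103.660977737516
[726.15928495 425.77237068 105.        ] [787.34582761 167.57740515 105.        ] 265.34587471725223 103.33190705732262
[491.39798408 391.29021218  18.        ] [565.69888644 102.61315787  18.        ] 298.08566851260974 104.43374075003696
jar [766.86993684  -2.53325137  55.        ] cutter [397.8854618    8.77195838  22.        ] mug [378.96715016 532.52727173  95.        ]
pin ends [ 680.62611426 -292.94568106   16.        ] [ 375.44288316 -217.96475835   16.        ]
```

```bash
cat >> h.py <<'E'
def go(x,y,z,yaw):
    s=env.state();p=s["eef_pos"];w=s["tcp_rot"][2];d=np.array([x,y])-p[:2]
    c,n=np.cos(w),np.sin(w);dy=(np.degrees(w)-yaw+180)%360-180
    print("t",s["t"],"shift m",np.round([(c*d[0]+n*d[1])/1e3,(n*d[0]-c*d[1])/1e3,(p[2]-z)/1e3],4),"turn",round(dy,2),"F",s["ft_force"].round(2),"pos",p.round(1),"rpy",s["tcp_rot"].round(4),"j",s["joints"].round(2))
E
python3 -c "
from h import *
go(527.5,-251,300,164.5)"
```

```text
t 0.1 shift m [-0.5841 -0.617   0.1042] turn -10.73 F [ 1.05 -0.7  -0.22] pos [276.2 560.6 404.2] rpy [-3.1406e+00 -1.0000e-04  2.6838e+00] j [ 1.01  0.49  1.56  0.    1.09 -0.11]
```

carry_out(
  series=[
    [-0.584,-0.617,0.0,-10.7,1],
    [-0.584,-0.617,0.0,-10.7,1],
    [-0.584,-0.617,0.0,-10.7,1],
    [-0.584,-0.617,0.0,-10.7,1],
    [-0.584,-0.617,0.0,-10.7,1],
    [-0.584,-0.617,0.0,-10.7,1],
    [-0.584,-0.617,0.0,-10.7,1],
    [-0.584,-0.617,0.0,-10.7,1],
    [-0.584,-0.617,0.0,-10.7,1],
    [-0.584,-0.617,0.0,-10.7,1],
    [-0.584,-0.617,0.0,-10.7,1],
    [-0.584,-0.617,0.0,-10.7,1],
    [-0.584,-0.617,0.0,-10.7,1],
    [-0.584,-0.617,0.0,-10.7,1],
    [-0.584,-0.617,0.0,-10.7,1],
    [-0.584,-0.617,0.1,-10.7,1],
    [-0.584,-0.617,0.1,-10.7,1],
    [-0.584,-0.617,0.1,-10.7,1],
  ],
)

```text
t: 2.35
eef_pos: [527.0, -249.8, 302.7]
tcp_rot: [3.14, -0.005, 2.871]
ft_force: [0.7, 0.4, 0.7]
opening: 1.004
grip_force: 0.0
```

```bash
python3 -c "
from h import *
go(527.5,-251,193,164.5)"
```

```text
t 2.35 shift m [-0.0008 -0.001   0.1097] turn 0.01 F [0.7  0.38 0.69] pos [ 527.  -249.8  302.7] rpy [ 3.1399 -0.0051  2.8712] j [-0.56  0.55  1.77  0.    0.83 -1.86]
```

carry_out(
  series=[
    [0,0,0.05,0,1],
    [0,0,0.09,0,1],
    [0,0,0.108,0,1],
    [0,0,0.108,0,1],
    [0,0,0.108,0,1],
    [0,0,0.108,0,0],
    [0,0,0.108,0,0],
    [0,0,0.108,0,0],
    [0,0,0.108,0,0],
    [0,0,0.108,0,0],
    [0,0,0.108,0,0],
    [0,0,0.108,0,0],
    [0,0,0.108,0,0],
  ],
)

```text
t: 3.98
eef_pos: [527.4, -250.9, 196.7]
tcp_rot: [3.141, -0.0, 2.871]
ft_force: [0.7, 0.0, -0.0]
opening: 0.33
grip_force: 30.0
```

carry_out(
  series=[
    [0,0,-0.05,0,0],
    [0,0,-0.1,0,0],
    [0,0,-0.15,0,0],
    [0,0,-0.18,0,0],
    [0,0,-0.18,0,0],
  ],
)

```text
t: 4.6
eef_pos: [527.3, -250.8, 378.4]
tcp_rot: [-3.141, 0.004, 2.871]
ft_force: [-0.5, 0.2, -3.1]
opening: 0.329
grip_force: 30.0
```

```bash
python3 -c "
from h import *
go(565.5,254.5,376,103.4)"
```

```text
t 4.6 shift m [0.0985 0.4971 0.0024] turn 61.07 F [-0.51  0.23 -3.06] pos [ 527.3 -250.8  378.4] rpy [-3.1406  0.0035  2.8706] j [-0.56  0.46  1.69  0.    0.98 -1.86]
```

carry_out(
  series=[
    [0.0985,0.497,0,10,0],
    [0.0985,0.497,0,20,0],
    [0.0985,0.497,0,30,0],
    [0.0985,0.497,0,40,0],
    [0.0985,0.497,0,50,0],
    [0.0985,0.497,0,61,0],
    [0.0985,0.497,0,61,0],
    [0.0985,0.497,0,61,0],
    [0.0985,0.497,0,61,0],
    [0.0985,0.497,0,61,0],
    [0.0985,0.497,0,61,0],
    [0.0985,0.497,0,61,0],
  ],
)

```text
t: 6.1
eef_pos: [565.7, 253.2, 376.3]
tcp_rot: [-3.141, 0.0, 1.805]
ft_force: [-0.4, 1.3, -2.8]
opening: 0.33
grip_force: 30.0
```

Run:
```python
from h import *
go(565.5,254.5,340,103.4)
for n,(x0,y0,x1,y1) in {"scene":(285,130,435,270),"top":(195,120,315,230)}.items():
    p,d=env.read_camera(n);np.savez(n+"2.npz",p=p,d=d)
    b=cv2.resize(p[y0:y1,x0:x1],None,fx=4,fy=4,interpolation=cv2.INTER_CUBIC);cv2.imwrite(f"pics/{n}2.png",b[:,:,::-1])
```

```text
t 6.1 shift m [0.0013 0.0001 0.0363] turn -0.0 F [-0.43  1.25 -2.77] pos [565.7 253.2 376.3] rpy [-3.1408e+00  1.0000e-04  1.8046e+00] j [ 0.31  0.51  1.6  -0.    1.03  0.08]
```

View pics/scene2.png

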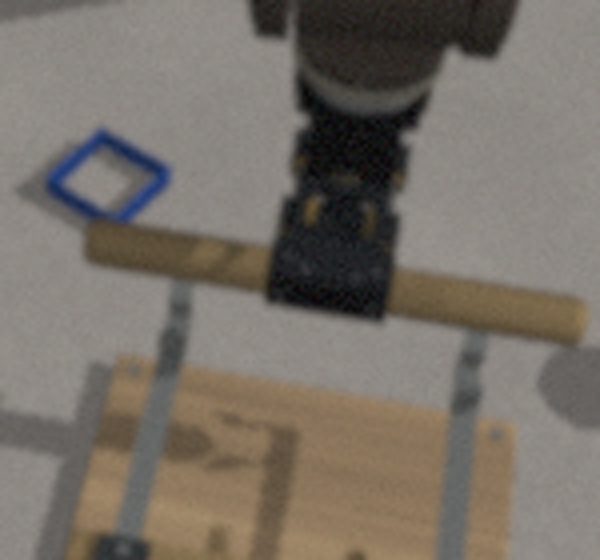

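View pics/top2.png

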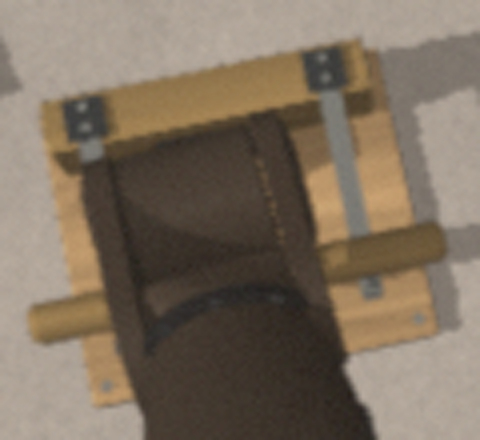

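The pin is held level over the stand. In the scene crop it runs from (85,240) to (585,315), with the clips below it at (175,320) and (468,370). I'll locate the clips from the depth points saved at the start, before the arm blocked the view.

Run:
```python
from h import *
a=np.radians(13.4);ex=np.array([np.cos(a),np.sin(a)]);ey=np.array([-ex[1],ex[0]]);O=np.array([565.5,254.5])
for n in("top","scene"):
    D=np.load(n+"0.npz")["d"];c=env.get_calibration(n);K=c["intrinsics"];T=c["cam_to_world"]
    v,u=np.nonzero(D>0);d=D[v,u].astype(float)
    P=np.c_[(u-K[0,2])/K[0,0]*d,-(v-K[1,2])/K[1,1]*d,-d]@T[:3,:3].T+T[:3,3]
    q=np.c_[(P[:,:2]-O)@ex,(P[:,:2]-O)@ey,P[:,2]]
    print(n)
    for s in(1,-1):
        k=(abs(q[:,1]-100*s)<25)&(abs(q[:,0])<60)&(q[:,2]>85)
        print(s,len(q[k]));
        o=q[k][np.argsort(q[k][:,0])];print([tuple(r) for r in o.round(0).astype(int).tolist()])
    k=(abs(q[:,2]-105)<6)&(q[:,0]>40)&(q[:,0]<200)&(abs(q[:,1])<140)
    for s in(1,-1):
        m=k&(abs(q[:,1]-100*s)<25)&(q[:,0]<140);f=np.polyfit(q[m][:,0],q[m][:,1],1);print("arm",s,m.sum(),"slope deg",np.degrees(np.arctan(f[0])).round(2),"y at 0",f[1].round(1),"z",q[m][:,2].mean().round(1))
```

```text
top
1 146
[(-26, 98, 137), (-25, 102, 132), (-25, 105, 135), (-24, 92, 136), (-23, 95, 133), (-23, 101, 139), (-22, 99, 129), (-21, 104, 134), (-21, 91, 135), (-19, 98, 133), (-19, 95, 129), (-18, 101, 132), (-18, 104, 133), (-18, 91, 112), (-17, 94, 133), (-16, 97, 133), (-15, 92, 121), (-15, 100, 132), (-14, 104, 129), (-13, 92, 102), (-10, 91, 105), (-9, 94, 105), (-9, 97, 104), (-7, 100, 102), (-7, 103, 105), (-6, 107, 102), (-6, 91, 101), (-5, 94, 100), (-5, 97, 103), (-5, 99, 106), (-4, 103, 102), (-3, 106, 103), (-3, 95, 107), (-2, 99, 107), (-2, 91, 95), (-2, 93, 99), (-2, 101, 108), (0, 89, 103), (0, 92, 105), (0, 106, 101), (1, 98, 106), (1, 95, 102), (2, 101, 105), (3, 104, 104), (3, 94, 108), (4, 91, 104), (5, 98, 101), (6, 104, 106), (6, 101, 102), (6, 91, 106), (7, 97, 107), (8, 94, 101), (8, 100, 106), (9, 103, 104), (10, 90, 105), (10, 98, 116), (11, 96, 106), (11, 94, 102), (11, 107, 97), (11, 102, 130), (12, 102, 109), (12, 92, 135), (12, 105, 112), (12, 105, 131), (14, 98, 133), (14, 93, 105), (14, 90, 99), (14, 98, 110), (14, 96, 105), (14, 96, 125), (15, 101, 131
[... 10188 characters left out ...]
42, -102, 106), (43, -105, 106), (44, -102, 104), (44, -94, 107), (45, -91, 103), (45, -104, 104), (45, -96, 107), (46, -99, 107), (46, -93, 104), (47, -98, 104), (47, -101, 103), (48, -107, 108), (48, -106, 103), (48, -104, 105), (49, -95, 103), (49, -103, 101), (49, -98, 103), (49, -101, 102), (50, -92, 105), (50, -95, 109), (51, -92, 103), (53, -105, 105), (53, -108, 106), (54, -91, 103), (54, -108, 102), (55, -94, 107), (55, -97, 107), (56, -105, 105), (56, -99, 107), (56, -102, 102), (56, -102, 107), (57, -96, 104), (57, -94, 106), (58, -91, 103), (59, -99, 107), (59, -104, 106), (60, -96, 105)]
arm 1 241 slope deg 0.49 y at 0 99.7 z 104.4
arm -1 222 slope deg 0.39 y at 0 -100.0 z 104.6
```

Run:
```python
from h import *
a=np.radians(13.4);ex=np.array([np.cos(a),np.sin(a)]);ey=np.array([-ex[1],ex[0]]);O=np.array([565.5,254.5])
for n in("top","scene"):
    z=np.load(n+"2.npz");D=z["d"];h=cv2.cvtColor(z["p"],cv2.COLOR_RGB2HSV);c=env.get_calibration(n);K=c["intrinsics"];T=c["cam_to_world"]
    v,u=np.nonzero((D>0)&(h[...,1]>60));d=D[v,u].astype(float)
    P=np.c_[(u-K[0,2])/K[0,0]*d,-(v-K[1,2])/K[1,1]*d,-d]@T[:3,:3].T+T[:3,3]
    q=np.c_[(P[:,:2]-O)@ex,(P[:,:2]-O)@ey,P[:,2]]
    k=(abs(q[:,0])<40)&(abs(q[:,1])<190)&(abs(q[:,1])>65)&(q[:,2]>170)&(q[:,2]<230);q=q[k]
    print(n,len(q),"y range",np.percentile(q[:,1],[1,99]).round(0))
    for s in(1,-1):
        m=q[q[:,1]*s>0];print(s,"x",np.percentile(m[:,0],[3,97]).round(1),"z",np.percentile(m[:,2],[3,50,97]).round(1),"ymean",m[:,1].mean().round(0))
```

```text
top 526 y range [-160.  154.]
1 x [-16.2  12.4] z [196.9 206.3 212.8] ymean 125.0
-1 x [-16.4  13.1] z [194.5 206.5 213.7] ymean -113.0
scene 798 y range [-154.  155.]
1 x [-5.2 16.1] z [192.1 206.5 212.1] ymean 111.0
-1 x [-4.  15.7] z [192.1 206.4 212. ] ymean -110.0
```

carry_out(
  series=[
    [0,0,0.03,0,0],
    [0,0,0.045,0,0],
    [0,0,0.053,0,0],
    [0,0,0.056,0,0],
    [0,0,0.057,0,0],
    [0,0,0.057,0,0],
  ],
)

```text
t: 6.95
eef_pos: [565.6, 254.4, 320.2]
tcp_rot: [3.141, -0.0, 1.806]
ft_force: [-0.0, -0.6, -2.3]
opening: 0.333
grip_force: 30.0
```

carry_out(
  series=[
    [0,0,0.001,0,0],
    [0,0,0.002,0,0],
    [0,0,0.003,0,0],
    [0,0,0.003,0,0],
    [0,0,0.003,0,0],
  ],
)

```text
t: 7.58
eef_pos: [565.5, 254.3, 316.8]
tcp_rot: [-3.141, -0.0, 1.806]
ft_force: [-2.9, -0.4, 1.0]
opening: 0.332
grip_force: 30.0
```

carry_out(
  series=[
    [0,0,0,0,0.5],
    [0,0,0,0,0.7],
    [0,0,0,0,0.8],
    [0,0,0,0,0.8],
    [0,0,-0.02,0,0.8],
    [0,0,-0.045,0,0.8],
    [0,0,-0.045,0,0],
    [0.03,0,-0.045,0,0],
    [0.065,0,-0.045,0,0],
    [0.065,0,-0.045,0,0],
    [0.065,0,-0.045,0,0],
    [0.065,0,-0.045,0,0],
  ],
)

```text
t: 9.07
eef_pos: [550.7, 316.7, 361.4]
tcp_rot: [-3.141, 0.0, 1.805]
ft_force: [0.5, -0.4, -0.8]
opening: 0.227
grip_force: 0.0
```

```bash
cat > look.py <<'E'
from h import *
import sys
a=np.radians(13.4);ex=np.array([np.cos(a),np.sin(a)]);ey=np.array([-ex[1],ex[0]]);O=np.array([565.5,254.5])
go(*O,342,103.4)
n="scene";p,D=env.read_camera(n);h=cv2.cvtColor(p,cv2.COLOR_RGB2HSV);c=env.get_calibration(n);K=c["intrinsics"];T=c["cam_to_world"]
cv2.imwrite(f"pics/{sys.argv[1]}.png",cv2.resize(p[130:270,285:435],None,fx=4,fy=4,interpolation=cv2.INTER_CUBIC)[:,:,::-1])
v,u=np.nonzero((D>0)&(h[...,1]>60));d=D[v,u].astype(float)
P=np.c_[(u-K[0,2])/K[0,0]*d,-(v-K[1,2])/K[1,1]*d,-d]@T[:3,:3].T+T[:3,3]
q=np.c_[(P[:,:2]-O)@ex,(P[:,:2]-O)@ey,P[:,2]]
q=q[(abs(q[:,0])<40)&(abs(q[:,1])<200)&(q[:,2]>85)&(q[:,2]<190)]
print("y range",np.percentile(q[:,1],[1,99]).round(0))
for lo,hi in((-160,-112),(-88,-45),(45,88),(112,160)):
    m=q[(q[:,1]>lo)&(q[:,1]<hi)]
    if len(m)>20: # circle of radius 16 in x-z
        from scipy.optimize import least_squares
        r=least_squares(lambda s:np.hypot(m[:,0]-s[0],m[:,2]-s[1])-16,[0,m[:,2].mean()-10],loss="soft_l1").x
        print(lo,hi,len(m),"axis x,z",r.round(1),"y",m[:,1].mean().round(0))
E
python3 look.py s3
```

```text
t 9.075 shift m [-0.064  -0.      0.0194] turn 0.02 F [ 0.53 -0.42 -0.78] pos [550.7 316.7 361.4] rpy [-3.1412e+00  1.0000e-04  1.8051e+00] j [ 0.42  0.55  1.58 -0.    1.01  0.18]
y range [-151.  155.]
-160 -112 151 axis x,z [ -1.  136.4] y -133.0
-88 -45 157 axis x,z [ -1.4 136.4] y -66.0
45 88 114 axis x,z [ -1.1 136.2] y 67.0
112 160 196 axis x,z [ -1.6 135.9] y 135.0
```

carry_out(
  series=[
    [0,0,0.008,0,0],
    [0,0,0.015,0,0],
    [0,0,0.02,0,0],
    [0,0,0.024,0,0],
    [0,0,0.026,0,0],
    [0,0,0.028,0,0],
    [0,0,0.028,0,0],
  ],
)

```text
t: 10.0
eef_pos: [550.3, 317.7, 334.2]
tcp_rot: [3.141, -0.0, 1.806]
ft_force: [-3.1, 0.2, 6.5]
opening: 0.005
grip_force: 3.2
```

carry_out(
  series=[
    [0,0,0.001,0,0],
    [0,0,0.002,0,0],
    [0,0,0.003,0,0],
    [0,0,0.003,0,0],
  ],
)

```text
t: 10.5
eef_pos: [550.3, 317.7, 331.5]
tcp_rot: [3.141, -0.001, 1.806]
ft_force: [-2.7, 0.0, 8.0]
opening: 0.006
grip_force: 3.9
```

carry_out(
  series=[
    [0,0,0.001,0,0],
    [0,0,0.002,0,0],
    [0,0,0.002,0,0],
  ],
)

```text
t: 10.88
eef_pos: [550.3, 317.8, 329.7]
tcp_rot: [3.14, -0.001, 1.806]
ft_force: [-3.2, 0.9, 9.2]
opening: 0.005
grip_force: 4.5
```

carry_out(
  series=[
    [0,0,0.001,0,0],
    [0,0,0.002,0,0],
    [0,0,0.002,0,0],
  ],
)

```text
t: 11.25
eef_pos: [550.3, 317.8, 327.8]
tcp_rot: [3.14, -0.001, 1.806]
ft_force: [-3.4, 1.7, 9.1]
opening: 0.003
grip_force: 5.0
```

carry_out(
  series=[
    [0,0,0.001,0,0],
    [0,0,0.002,0,0],
    [0,0,0.002,0,0],
  ],
)

```text
t: 11.62
eef_pos: [550.3, 317.9, 325.9]
tcp_rot: [3.14, -0.001, 1.806]
ft_force: [-3.7, 1.1, 10.1]
opening: 0.005
grip_force: 5.4
```

carry_out(
  series=[
    [0,0,0.001,0,0],
    [0,0,0.0015,0,0],
    [0,0,0.0015,0,0],
  ],
)

```text
t: 12.0
eef_pos: [550.4, 317.8, 324.6]
tcp_rot: [3.139, -0.001, 1.806]
ft_force: [-3.0, 1.8, 11.6]
opening: 0.003
grip_force: 5.8
```

carry_out(
  series=[
    [0,0,0.001,0,0],
    [0,0,0.0015,0,0],
    [0,0,0.0015,0,0],
  ],
)

```text
t: 12.38
eef_pos: [550.4, 317.9, 323.2]
tcp_rot: [3.139, -0.001, 1.806]
ft_force: [-3.1, 2.3, 11.8]
opening: 0.008
grip_force: 6.1
```

```bash
python3 look.py s4
```

```text
t 12.375 shift m [-0.0652 -0.0001 -0.0188] turn 0.08 F [-3.07  2.32 11.81] pos [550.4 317.9 323.2] rpy [ 3.1391e+00 -1.0000e-03  1.8060e+00] j [0.42 0.59 1.62 0.   0.93 0.18]
y range [-151.  156.]
-160 -112 150 axis x,z [ -1.6 131.6] y -133.0
-88 -45 155 axis x,z [ -2.4 126.1] y -66.0
112 160 174 axis x,z [ -3.2 109.8] y 136.0
```

carry_out(
  series=[
    [0,0,0.001,0,0],
    [0,0,0.0015,0,0],
    [0,0,0.0015,0,0],
  ],
)

```text
t: 12.8
eef_pos: [550.7, 317.9, 321.7]
tcp_rot: [3.138, -0.001, 1.806]
ft_force: [-0.4, 1.9, 10.8]
opening: 0.007
grip_force: 5.3
```

carry_out(
  series=[
    [0,0,0.001,0,0],
    [0,0,0.001,0,0],
    [0,0,0.001,0,0],
  ],
)

```text
t: 13.18
eef_pos: [550.7, 317.8, 320.2]
tcp_rot: [3.139, -0.001, 1.806]
ft_force: [-1.6, 1.2, 6.7]
opening: 0.005
grip_force: 3.7
```

Force fell from about 11.8 to 6.7 N, so the first clip has likely snapped. I'll check.

```bash
python3 look.py s5
```

```text
t 13.175 shift m [-0.065  -0.0003 -0.0218] turn 0.08 F [-1.6   1.23  6.65] pos [550.7 317.8 320.2] rpy [ 3.139e+00 -6.000e-04  1.806e+00] j [0.42 0.59 1.62 0.   0.93 0.18]
y range [-151.  155.]
-160 -112 150 axis x,z [ -2.4 133.5] y -133.0
-88 -45 159 axis x,z [ -1.7 126.3] y -66.0
112 160 178 axis x,z [ -1.6 104.9] y 135.0
```

View pics/s5.png

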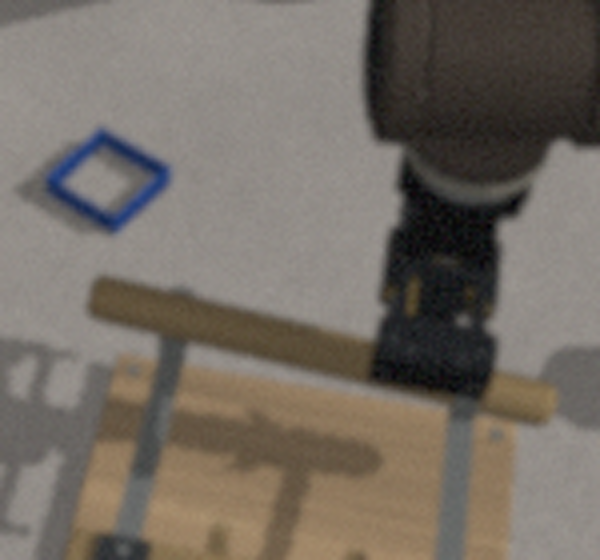

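The picture shows the pin tilted, with its +y end low in the clip near (460,390). An axis height of about 109 mm at 7 N matches a pin that is home in a clip sunk about 12 mm. I'll lift off and move to the other side.

carry_out(
  series=[
    [0,0,-0.01,0,0],
    [0,0,-0.02,0,0],
    [0,0,-0.042,0,0],
    [-0.05,0,-0.042,0,0],
    [-0.1,0,-0.042,0,0],
    [-0.13,0,-0.042,0,0],
    [-0.13,0,-0.042,0,0],
    [-0.13,0,-0.042,0,0],
  ],
)

```text
t: 14.22
eef_pos: [580.5, 191.6, 361.5]
tcp_rot: [3.141, -0.0, 1.806]
ft_force: [-0.2, 0.2, -1.0]
opening: 0.0
grip_force: 0.0
```

```bash
python3 look.py s6
```

```text
t 14.225 shift m [0.0647 0.     0.0195] turn 0.07 F [-0.22  0.22 -1.03] pos [580.5 191.6 361.5] rpy [ 3.1415e+00 -2.0000e-04  1.8059e+00] j [ 0.21  0.52  1.64  0.    0.98 -0.02]
y range [-151.  154.]
-160 -112 154 axis x,z [ -1.1 138.5] y -133.0
-88 -45 120 axis x,z [ -0.9 132.6] y -66.0
45 88 168 axis x,z [ -1.  121.4] y 66.0
112 160 184 axis x,z [ -1.  115.8] y 135.0
```

carry_out(
  series=[
    [0,0,0.01,0,0],
    [0,0,0.018,0,0],
    [0,0,0.024,0,0],
    [0,0,0.028,0,0],
    [0,0,0.031,0,0],
    [0,0,0.034,0,0],
    [0,0,0.034,0,0],
  ],
)

```text
t: 15.15
eef_pos: [580.6, 190.9, 327.6]
tcp_rot: [-3.142, 0.0, 1.806]
ft_force: [-3.4, -3.0, 7.6]
opening: 0.005
grip_force: 3.6
```

carry_out(
  series=[
    [0,0,0.001,0,0],
    [0,0,0.002,0,0],
    [0,0,0.002,0,0],
  ],
)

```text
t: 15.52
eef_pos: [580.6, 190.8, 325.8]
tcp_rot: [3.141, 0.0, 1.806]
ft_force: [-4.3, -3.2, 9.1]
opening: 0.005
grip_force: 4.1
```

carry_out(
  series=[
    [0,0,0.001,0,0],
    [0,0,0.002,0,0],
    [0,0,0.002,0,0],
  ],
)

```text
t: 15.9
eef_pos: [580.6, 190.7, 323.9]
tcp_rot: [3.141, 0.001, 1.806]
ft_force: [-4.6, -2.4, 9.9]
opening: 0.007
grip_force: 4.7
```

carry_out(
  series=[
    [0,0,0.001,0,0],
    [0,0,0.002,0,0],
    [0,0,0.002,0,0],
  ],
)

```text
t: 16.27
eef_pos: [580.6, 190.7, 322.0]
tcp_rot: [3.141, 0.001, 1.806]
ft_force: [-3.8, -4.5, 10.1]
opening: 0.006
grip_force: 5.2
```

carry_out(
  series=[
    [0,0,0.001,0,0],
    [0,0,0.0015,0,0],
    [0,0,0.0015,0,0],
  ],
)

```text
t: 16.65
eef_pos: [580.6, 190.7, 320.7]
tcp_rot: [3.141, 0.001, 1.806]
ft_force: [-5.4, -5.2, 11.0]
opening: 0.005
grip_force: 5.6
```

```bash
python3 look.py s7
```

```text
t 16.65 shift m [ 0.0656  0.0002 -0.0213] turn 0.07 F [-5.42 -5.21 11.01] pos [580.6 190.7 320.7] rpy [3.1412e+00 6.0000e-04 1.8059e+00] j [ 0.21  0.56  1.68 -0.    0.9  -0.03]
y range [-153.  156.]
-160 -112 138 axis x,z [ -3.2 114.4] y -135.0
45 88 165 axis x,z [ -0.8 113.6] y 67.0
112 160 187 axis x,z [ -0.7 113.2] y 135.0
```

carry_out(
  series=[
    [0,0,0.001,0,0],
    [0,0,0.0015,0,0],
    [0,0,0.0015,0,0],
  ],
)

```text
t: 17.08
eef_pos: [580.6, 190.7, 319.2]
tcp_rot: [3.141, 0.001, 1.806]
ft_force: [-4.7, -4.6, 12.0]
opening: 0.008
grip_force: 5.9
```

carry_out(
  series=[
    [0,0,0.001,0,0],
    [0,0,0.001,0,0],
    [0,0,0.001,0,0],
  ],
)

```text
t: 17.45
eef_pos: [580.6, 190.7, 318.2]
tcp_rot: [3.141, 0.001, 1.806]
ft_force: [-4.4, -4.9, 12.8]
opening: 0.007
grip_force: 6.0
```

carry_out(
  series=[
    [0,0,0.001,0,0],
    [0,0,0.001,0,0],
    [0,0,0.001,0,0],
  ],
)

```text
t: 17.82
eef_pos: [580.9, 190.8, 316.9]
tcp_rot: [3.14, 0.0, 1.806]
ft_force: [-0.8, -2.9, 7.0]
opening: 0.003
grip_force: 3.3
```

carry_out(
  series=[
    [0,0,0.001,0,0],
    [0,0,0.001,0,0],
    [0,0,0.001,0,0],
  ],
)

```text
t: 18.2
eef_pos: [580.9, 190.8, 315.9]
tcp_rot: [3.14, 0.0, 1.806]
ft_force: [-2.1, -4.1, 7.1]
opening: 0.002
grip_force: 3.7
```

The second clip has snapped too, with force falling from 12.8 to 7 N. I'll retreat and check.

carry_out(
  series=[
    [0,0,-0.01,0,0],
    [0,0,-0.02,0,0],
    [0,0,-0.05,0,0],
    [0,0,-0.1,0,0],
    [0,0,-0.13,0,0],
    [0,0,-0.13,0,0],
    [0,0,-0.13,0,0],
    [0,0,-0.13,0,0],
  ],
)

```text
t: 19.2
eef_pos: [580.7, 191.1, 444.0]
tcp_rot: [-3.14, -0.0, 1.806]
ft_force: [0.2, -0.1, -0.0]
opening: 0.003
grip_force: 0.0
```

```bash
python3 look.py s8
```

```text
t 19.2 shift m [0.0652 0.     0.102 ] turn 0.07 F [ 0.19 -0.1  -0.02] pos [580.7 191.1 444. ] rpy [-3.1395e+00 -2.0000e-04  1.8059e+00] j [ 0.21  0.44  1.54  0.    1.16 -0.03]
y range [-153.  154.]
-160 -112 158 axis x,z [ -1.3 116.2] y -134.0
-88 -45 157 axis x,z [ -1.  116.7] y -66.0
45 88 167 axis x,z [ -0.7 118.1] y 66.0
112 160 183 axis x,z [ -1.  119.1] y 135.0
```

View pics/s8.png

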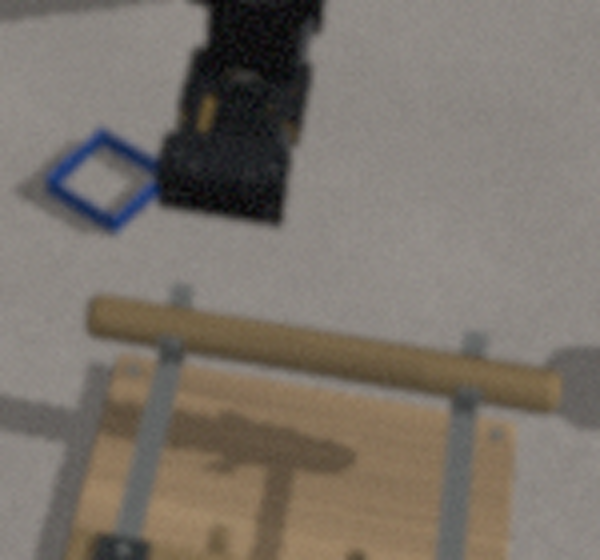

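The pin sits in both clips, at about (175,320) and (465,380) in the crop, and the gripper is clear. The -y end reads a little low, so I'll let it settle and measure once more.

carry_out(
  series=[
    [0,0,-0.02,0,0],
    [0,0,-0.02,0,0],
    [0,0,-0.02,0,0],
    [0,0,-0.02,0,0],
    [0,0,-0.02,0,0],
    [0,0,-0.02,0,0],
    [0,0,-0.02,0,0],
    [0,0,-0.02,0,0],
  ],
)

```text
t: 20.25
eef_pos: [580.7, 191.1, 465.3]
tcp_rot: [3.141, -0.0, 1.806]
ft_force: [-0.3, 0.4, -0.0]
opening: 0.004
grip_force: 0.0
```

```bash
python3 look.py s9; python3 look.py s10
python3 - <<'E'
from h import *
a=np.radians(13.4);ex=np.array([np.cos(a),np.sin(a)]);ey=np.array([-ex[1],ex[0]]);O=np.array([565.5,254.5])
p,D=env.read_camera("scene");c=env.get_calibration("scene");K=c["intrinsics"];T=c["cam_to_world"]
for D,w in((np.load("scene0.npz")["d"],"before"),(D,"now")):
    v,u=np.nonzero(D>0);d=D[v,u].astype(float)
    P=np.c_[(u-K[0,2])/K[0,0]*d,-(v-K[1,2])/K[1,1]*d,-d]@T[:3,:3].T+T[:3,3]
    q=np.c_[(P[:,:2]-O)@ex,(P[:,:2]-O)@ey,P[:,2]]
    for s in(1,-1):
        m=q[(abs(q[:,1]-100*s)<8)&(q[:,0]>35)&(q[:,0]<120)&(abs(q[:,2]-103)<8)];f=np.polyfit(m[:,0],m[:,2],1)
        print(w,s,len(m),"arm z at 0, 60, 110:",np.polyval(f,[0,60,110]).round(2))
E
```

```text
t 20.25 shift m [0.0652 0.     0.1233] turn 0.07 F [-0.29  0.36 -0.  ] pos [580.7 191.1 465.3] rpy [ 3.1415e+00 -1.0000e-04  1.8059e+00] j [ 0.21  0.42  1.51  0.    1.21 -0.03]
y range [-153.  154.]
-160 -112 157 axis x,z [ -1.1 116.2] y -134.0
-88 -45 159 axis x,z [ -0.9 117.2] y -66.0
45 88 167 axis x,z [ -1.2 118.6] y 67.0
112 160 184 axis x,z [ -0.7 118.9] y 135.0
t 20.3 shift m [0.0652 0.     0.1233] turn 0.07 F [ 0.29 -0.77 -0.12] pos [580.7 191.1 465.3] rpy [ 3.1415e+00 -1.0000e-04  1.8059e+00] j [ 0.21  0.42  1.51  0.    1.21 -0.03]
y range [-153.  155.]
-160 -112 156 axis x,z [ -0.9 116. ] y -134.0
-88 -45 157 axis x,z [ -0.9 116.7] y -66.0
45 88 168 axis x,z [ -1.1 118.6] y 67.0
112 160 179 axis x,z [ -0.9 118.8] y 135.0
before 1 178 arm z at 0, 60, 110: [103.49 104.08 104.58]
before -1 163 arm z at 0, 60, 110: [104.83 104.61 104.42]
now 1 176 arm z at 0, 60, 110: [102.81 103.51 104.09]
now -1 159 arm z at 0, 60, 110: [101.16 102.44 103.5 ]
```

Both ends sit about 15.5 mm above their arm surfaces, so both clips are home. The heights at the clips are about 117 and 119 mm, within limits. Handing in.

```bash
python3 -c "
from cell import env
print(env.job_done())"
```

```text
the job is handed in; nothing more can be done
None
```

The rolling pin is snapped home in both clips, centred and let go, and the job is handed in; no verdict came back, and the -y end measured about 116.5 mm, only 1 mm above the lower limit.

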